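# Stack the food boxes and show the label to the kitchen camera in the mirror

### The job

Stack the blue-lidded box squarely on the grey-lidded one where that stands, and the red-lidded box squarely on top with its orange side label facing the mirror, setting them down rather than dropping them. Then take the green grip of the sprung mirror and turn it until the small white camera on the same stand sees the orange label in the middle of the mirror, and finish while still holding the mirror there. Leave the mug, the spice jar and the herb pot alone.

Things in the scene. Friction and masses are not known exactly. Their poses are not given: they have to be found in the camera images.
- base_box: Grey-lidded closed food box 100 x 60 x 55 mm (its own x, y, z) with flat straight sides and a flat lid. Origin: centre of the underside. Bottom of the column; 0.6 kg; stands on the table; its own +y long side looks roughly towards the mirror.
- middle_box: Blue-lidded closed food box 100 x 60 x 55 mm (its own x, y, z) with flat straight sides and a flat lid. Origin: centre of the underside. About 0.2 kg. Goes on the grey-lidded box.
- label_box: Red-lidded closed food box 100 x 60 x 55 mm (its own x, y, z) with flat straight sides and a flat lid. Origin: centre of the underside. About 0.2 kg. Its +y long side carries an orange label 62 x 40 mm, which also folds over that edge of the lid so that it is seen from above. Goes on top of the blue-lidded box, label towards the mirror, i.e. its +y side above the +y side of the grey-lidded box.
- label (a point): Centre of the orange label on the +y long side of the red-lidded box, at half its height (27.5 mm above its underside). On the finished column it is 137.5 mm above the table, level with lens and mirror centre.
- stand: Fixed stand: black base plate 310 x 90 x 12 mm carrying the mirror's post and the camera's post. Origin: on the table, under the mirror's upright swivel axis. Its x axis runs from that axis to the camera, z is up. The plate reaches from 55 mm behind the axis to 255 mm in front of it. The camera does not move.
- lens (a point): Lens of the white camera (cube of about 46 mm, top 161 mm above the table), 200 mm from the swivel axis along the stand's x, 137.5 mm above the table; it looks straight at the mirror's centre.
- swivel (a joint): Angle of the mirror about its upright swivel axis, rad. 0 = parked, its glass square to the camera (normal along the stand's x axis). Grows clockwise seen from above, to at most 1.3. A weak spring turns it back to 0 when let go (0.10 N m per rad, plus 0.015 N m at 0). Turned by q, the mirror shows the camera what lies in the direction 2q clockwise from the stand's x axis.
- mirror: The mirror: white frame 104 mm wide, 100 mm tall, 8 mm thick with glass 92 x 92 mm on its +x side. Origin: centre of the glass, on the swivel axis, 137.5 mm above the table; x: normal of the glass.
- mirror_grip (a point): Point to grip on the mirror: middle of the green upright bar on the top of the frame, 3 mm behind the swivel axis, 212.5 mm above the table. The bar is 14 mm thick along the mirror's x and 46 mm wide along the mirror's y, rises from the frame's top at 187.5 mm to 229.5 mm and turns with the mirror. Pinch it from above, fingers closing along the mirror's x.
- sight: What the camera sees in the middle of the mirror: nothing to touch, an origin at the centre of the glass (137.5 mm above the table) whose x axis is the reflected line of sight. It turns twice as far as the mirror. The camera sees the label in the middle of the mirror when that axis runs through the label.
- mug: Blue mug, radius 38 mm, 90 mm tall, handle at its +y. Origin: centre of the underside. Leave alone.
- spice_jar: Closed spice jar, radius 21 mm, 90 mm tall. Origin: centre of the underside. Leave alone.
- herb_pot: Terracotta herb pot, radius 36 mm, 70 mm tall plus leaves to 113 mm. Origin: centre of the underside. Leave alone.
Not all that is in view belongs to the job. What is shaped like the label_box but purple is not meant. What is shaped like the base_box but yellow is not meant.

How it is judged:
By the outcome, as a careful person would: the job done as asked, in the order asked, and still so for the second after the job is handed in, while the arm keeps its last pose, push and grip.
It also fails if it takes over 64 s, if anything falls off the work surface, if the arm or the gripper's body presses on something with over 40 N, if the wrist force passes 120 N, or if a joint passes its speed limit or range.

### The arm

A 6-joint arm with a two-finger parallel gripper is mounted at the origin on the work surface. World frame = base frame: x ahead of the robot, y to its left, z up, the work surface at z = 0. Lengths are in m, angles in rad, forces in N, time in s.
With the tool pointing down it reaches from about 0.3 to 0.75 m from the base axis. Payload 8.5 kg.
Tool frame: the origin (TCP) lies midway between the tips of the shut fingers; the grasp point (between the pads) lies manip.pinch_z behind it (manip.pinch_z is the distance from the TCP to the grasp point, in m); z points along the fingers, y is the line along which they close (so a half turn about z gives the same grasp; the last joint's range is limited). The gripper opens to 85 mm and grips with 20 to 120 N. Pads are 22 mm wide; open, the fingers measure 114 mm over their backs; the gripper's body (76 mm by 85 mm) begins 54 mm behind the grasp point. The pads swing forward as they close: fully open they stand 13 mm farther back than shut.
Start: joints at [0.938, 0.381, 1.297, -0, 1.464, -0.215], TCP at [0.223, 0.503, 0.231] pointing down, gripper open.
Joint ranges: [-3.11, 3.11], [-0.89, 2.33], [0.22, 2.48], [-1.42, 4.56], [0.17, 2.85], [-2.88, 2.88]. Speed limits (rad/s): [2.39, 2.39, 3.14, 3.14, 3.14, 3.14].

### API

Orientations are given as a unit quaternion [w, x, y, z].
In Python, from bench import manip, vision gives the robot as it stands.
- The arm moves only by the tool jog_arm, never from a script. Its argument "moves" is a list of rows, each a list of 3 entries, a list of its own where there are three numbers: the shift along the tool's x, y, z in a scale on which 1.0 is 0.8 m, then the turn, a rotation vector about the tool's x, y, z in shares of 90 degrees (1.0 is 90 degrees), then the opening, from -1 (shut) to 1 (fully open). A call has 1 to 20 rows; each row is the pose to reach, as a shift and turn from the pose commanded when the call began, along the tool's axes at that moment; what a row does not reach only later rows make up. A row lasts 1/10 s, in which the tool goes at most 50 mm and 8.59 degrees, less where a joint would pass 70% of its speed; a pose out of reach is approached as far as the arm can. A call with a gripper value outside its range is refused whole. The fingers move at their own pace and stop on an object; the grip force is fixed at half the most. Time passes only in rows, so rows that repeat a pose let the fingers close. It gives the time, the measured TCP pose, the force, the opening and the grip force at its end, in the units of the state.
- manip.read_state(): the state, without advancing time (a new reading comes with each control period).
- vision.get_image(name): name is "side" or "top" or "wrist"; returns a dict with "img" (480x640x3 uint8, red, green, blue), "z_map" (480x640 float32, m along the optical axis (not along the pixel's ray), 0 where there is no reading), "K" (3x3 intrinsics, pixels), "rvec" (rotation vector, rad) and "tvec" (3), from world to camera coordinates, as OpenCV has them. Camera axes: x right, y down, z forward; pixel columns grow to the right and rows downward; lengths in m; the calibration is good to about 2 mm. The wrist camera is an equidistant fisheye: a pixel r from the principal point sees the ray r / f radians off the axis. A picture is of the moment at which its call begins.
- manip.close_job(): hands the job in; it is judged then, once.
The state is a dict: "time_s": time; "joint_pos": joint angles; "qd": joint speeds; "joint_torque": joint torques, N m; "eef_pos": TCP position; "ee_rot": TCP orientation; "force": force on the tool from outside, world axes, zero at the start; "moment": the same for the moment, N m; "finger_gap": finger opening in m; "gripper_force": force on a finger pad.
Only numpy, scipy, OpenCV 4.12 (cv2) and the standard library are available. Lean on these libraries where they do the work, as an engineer would, in place of code of your own. Each camera call takes 0.05 s, during which the arm holds its last target. There are 200 camera calls.

## Working session

There is one attempt and no reset: what is moved stays moved. The work goes in short steps, Python scripts to look and compute and a tool call to move; the robot and the scene stay as the last step left them, time stands still between calls to the robot, and variables do not carry over. Pictures are saved under pics/ and viewed, at most 10 in all, crops included, and the job is handed in when it is done.

Besides the shell and the picture viewer there is one more tool, called after ">>>" in YAML: its name, and indented under it one key for each argument. jog_arm: Moves the arm, as the interface text tells. Its arguments: {"type":"object","properties":{"moves":{"type":"array"}},"required":["moves"]}

```bash
mkdir -p pics; ls; cat > h.py <<'E'
import numpy as np, cv2
from bench import manip, vision
def shot(n,f=None):
    d=vision.get_image(n)
    if f: cv2.imwrite(f'pics/{f}.png',d['img'][:,:,::-1])
    np.savez(f'{n}.npz',**d); return d
def ld(n): return dict(np.load(f'{n}.npz'))
def w(d,u,v,z=None):
    """pixel -> world by depth map, for pinhole cams"""
    z=d['z_map'][int(v),int(u)] if z is None else z
    K=d['K'];R=cv2.Rodrigues(d['rvec'])[0]
    c=np.array([(u-K[0,2])/K[0,0]*z,(v-K[1,2])/K[1,1]*z,z])
    return R.T@(c-d['tvec'].ravel())
def ray(d,u,v,h):
    """pixel ray met with plane z=h"""
    R=cv2.Rodrigues(d['rvec'])[0]; C=-R.T@d['tvec'].ravel(); r=w(d,u,v,1.)-C
    return C+r*(h-C[2])/r[2]
E
python3 - <<'E'
from h import *
for n in('top','side'):
    d=shot(n,n+'0'); R=cv2.Rodrigues(d['rvec'])[0]; print(n,d['K'].tolist(),-R.T@d['tvec'].ravel())
print(manip.read_state(),manip.pinch_z)
E
```

```text
pics
top [[513.9505728891031, 0.0, 318.0891086185774], [0.0, 513.9505728891031, 240.18866223293023], [0.0, 0.0, 1.0]] [ 0.37656762 -0.08627954  1.32741993]
side [[474.9355950845224, 0.0, 314.5417919671991], [0.0, 474.9355950845224, 239.6525959034904], [0.0, 0.0, 1.0]] [ 0.27274937 -0.69866754  0.93694314]
{'time_s': 0.1, 'joint_pos': array([ 9.37684414e-01,  3.81137002e-01,  1.29818110e+00, -2.55976645e-06,
        1.46361588e+00, -2.15324664e-01]), 'qd': array([ 0.0023656 ,  0.00124498, -0.00185891, -0.00079964, -0.00182677,
       -0.00091275]), 'joint_torque': array([ 3.15055113e-03, -4.49219263e+01, -2.31655419e+01, -1.85297372e-04,
        3.57320445e-03, -2.01601279e-05]), 'eef_pos': array([0.22300658, 0.50246235, 0.23077033]), 'ee_rot': array([-2.74891850e-04,  2.07377522e-01,  9.78260760e-01, -6.11741747e-04]), 'force': array([-0.80149632, -0.93494478, -0.50055174]), 'moment': array([6.92792698e-03, 3.17814739e-03, 4.01611670e-05]), 'gripper_force': 0.0, 'finger_gap': 0.08542338834487853} 0.0187
```

View pics/top0.png

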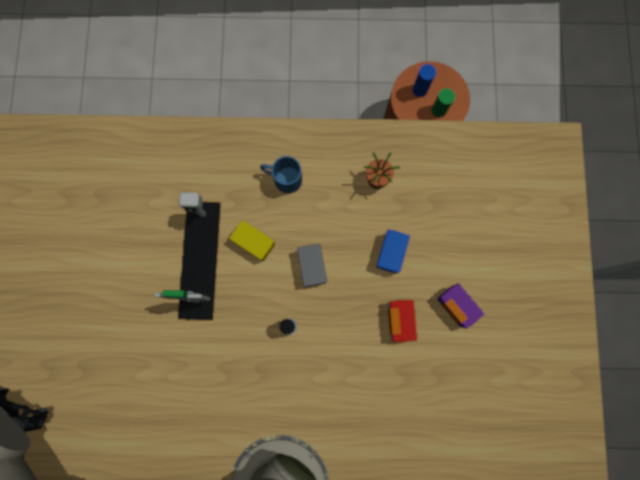

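View pics/side0.png

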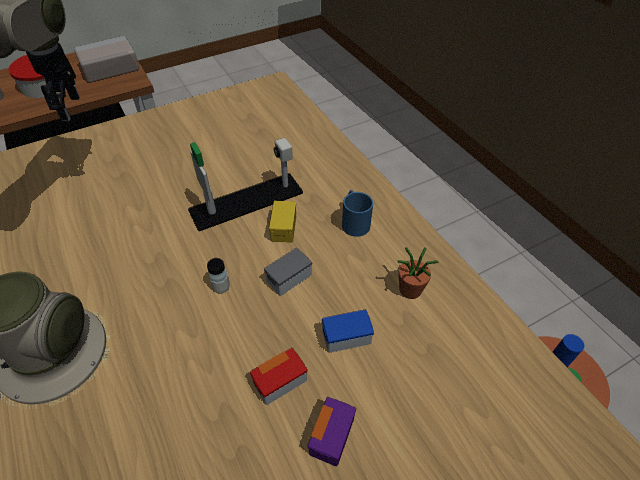

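Top view: grey base (312,265); blue (393,251); red with orange label (402,321). Look-alikes are purple (461,306) for red, yellow (252,241) for grey, and the blue mug (287,174) for blue. In the side view grey is (288,270), blue (347,328) and red (279,374). The grip is the green bar at top (173,295), and the stand plate runs vertically from x=182 to 220.

```bash
cat > meas.py <<'E'
from h import *
def lid(d,seed,tol=40,rng=28):
    """flood-fill a lid around seed, return mask"""
    im=cv2.GaussianBlur(d['img'],(3,3),0).copy(); m=np.zeros((482,642),np.uint8)
    cv2.floodFill(im,m,seed,0,(tol,)*3,(tol,)*3,cv2.FLOODFILL_FIXED_RANGE|cv2.FLOODFILL_MASK_ONLY|(255<<8))
    return m[1:-1,1:-1]
def pts(d,m):
    v,u=np.nonzero(m); return np.array([w(d,a,b) for a,b in zip(u,v) if d['z_map'][b,a]>0])
def rect(P):
    """flat points near their top -> centre, sides, angle of the long side (deg)"""
    h=np.median(P[:,2]); P=P[abs(P[:,2]-h)<.006]
    (cx,cy),(a,b),t=cv2.minAreaRect((P[:,:2]*1000).astype(np.float32))
    if b>a:a,b,t=b,a,t+90
    return np.round([cx,cy,h*1000,a,b,(t+90)%180-90],1)
E
python3 - <<'E'
from meas import *
T,S=ld('top'),ld('side')
for n,t,s in(('grey',(312,265),(288,268)),('blue',(393,251),(345,325)),('red',(405,321),(283,375)),('orange',(396,321),(274,363)),('green',(173,295),(197,155)),('yel',(252,241),(284,215))):
    for d,q in((T,t),(S,s)):
        m=lid(d,q); P=pts(d,m); print(n,m.astype(bool).sum(),rect(P), 'zrange',np.round(np.percentile(P[:,2],[2,98]),3))
# stand plate and camera cube in top
for u,v in((183,318),(213,318),(188,205),(219,205),(191,200),(287,174),(287,326),(380,172),(165,295),(200,297)): print(u,v,np.round(w(T,u,v),3))
for p in((191,227),(290,180),(284,148),(197,155)): print(p,np.round(w(S,*p),3))
crop=np.hstack([cv2.resize(T['img'][190:350,140:340],None,fx=2,fy=2,interpolation=2),cv2.resize(T['img'][190:350,340:500],None,fx=2,fy=2,interpolation=2)])
cv2.imwrite('pics/crop.png',crop[:,:,::-1])
E
```

```text
grey 1195 [538.4 -71.3  53.2 102.2  60.   11.4] zrange [-0.005  0.059]
grey 1406 [540.7 -71.7  54.1 102.9  62.1  10.2] zrange [0.    0.058]
blue 855 [ 578.  -274.    54.6   97.6   56.6  -16.1] zrange [0.048 0.06 ]
blue 1118 [ 579.5 -276.5   55.4   99.9   59.1  -16.7] zrange [0.052 0.059]
red 802 [ 404.3 -297.2   54.   101.8   58.4    3.7] zrange [0.048 0.059]
red 1165 [ 406.4 -298.    55.2   99.7   60.5    2.9] zrange [0.052 0.058]
orange 255 [ 404.2 -279.2   54.6   65.8   22.8    3.4] zrange [0.049 0.06 ]
orange 431 [ 413.  -278.1   55.4  110.8   50.1  -20.9] zrange [-0.001  0.059]
green 164 [449.  221.7 227.7  44.3  11.  -89.1] zrange [0.011 0.232]
green 351 [445.1 216.1 154.4  79.4   1.3  89. ] zrange [0.01  0.229]
yel 912 [600.2  82.   54.1 101.8  58.3  57.4] zrange [0.048 0.059]
yel 12214 [ 6.6940e+02 -1.8220e+02  9.0000e-01  1.0422e+03  1.9730e+02 -8.9700e+01] zrange [-0.003  0.056]
183 318 [ 0.377 -0.086  1.327]
213 318 [0.404 0.179 0.002]
188 205 [0.66 0.22 0.16]
219 205 [0.699 0.178 0.007]
191 200 [0.673 0.214 0.157]
287 174 [0.787 0.001 0.005]
287 326 [ 0.386 -0.015  0.091]
380 172 [ 0.377 -0.086  1.327]
165 295 [0.446 0.238 0.23 ]
200 297 [0.445 0.173 0.187]
(191, 227) [ 0.387  0.206 -0.   ]
(290, 180) [0.697 0.234 0.01 ]
(284, 148) [0.671 0.203 0.157]
(197, 155) [0.448 0.204 0.221]
```

View pics/crop.png

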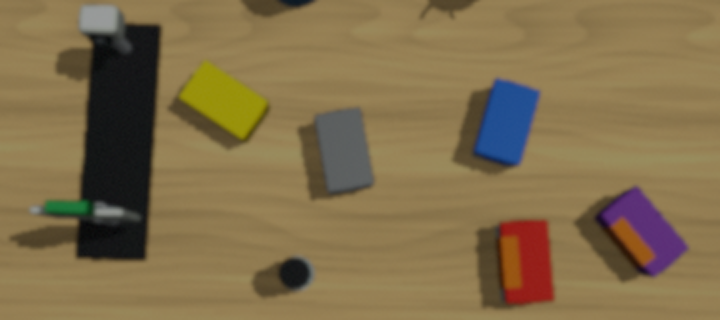

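The crop confirms the choice: grey, blue, and red with the orange strip on its left (+y) edge. All three lids measure 53–55 mm high and about 100×60 mm in both views, as they should. Now I'll work out the moves.

```bash
cat > go.py <<'E'
import sys
from h import *
from scipy.spatial.transform import Rotation as R
def tool(s):
    q=s['ee_rot']; return R.from_quat([*q[1:],q[0]])
def go(x,y,z,yaw,s=None):
    """shift mm / turn deg, in tool axes, to TCP x,y,z (m), pointing down, tool y at yaw deg (mod 180)"""
    s=s or manip.read_state(); A=tool(s); best=None
    for k in(0,180):
        a=np.radians(yaw+k); Y=np.array([np.cos(a),np.sin(a),0]); Z=np.array([0,0,-1.])
        r=(A.inv()*R.from_matrix(np.c_[np.cross(Y,Z),Y,Z])).as_rotvec(degrees=True)
        if best is None or np.linalg.norm(r)<np.linalg.norm(best): best=r
    print('shift',np.round(A.inv().apply(np.array([x,y,z])-s['eef_pos']),4),'turn',np.round(best,2),'j',np.round(s['joint_pos'],2))
if __name__=='__main__':
    a=list(map(float,sys.argv[1:]))
    for i in range(0,len(a),4): go(*a[i:i+4])
E
python3 go.py .579 -.2755 .25 73.5
```

```text
shift [-0.641  -0.5666 -0.0187] turn [-0.07 -0.02 -7.44] j [ 0.94  0.38  1.3  -0.    1.46 -0.22]
```

The manual's scale: shifts go in shares of 0.8 m and turns go in shares of 90 degrees. Converting my numbers, -0.641 m / 0.8 = -0.8013, -0.567 m / 0.8 = -0.7088, -7.4 degrees / 90 = -0.0822.

>>> jog_arm:
  moves:
    - [[0,0,-0.1125],[0,0,0],1]
    - [[0,0,-0.1125],[0,0,0],1]
    - [[-0.8013,-0.7088,-0.1125],[0,0,-0.0822],1]
    - [[-0.8013,-0.7088,-0.1125],[0,0,-0.0822],1]
    - [[-0.8013,-0.7088,-0.1125],[0,0,-0.0822],1]
    - [[-0.8013,-0.7088,-0.1125],[0,0,-0.0822],1]
    - [[-0.8013,-0.7088,-0.1125],[0,0,-0.0822],1]
    - [[-0.8013,-0.7088,-0.1125],[0,0,-0.0822],1]
    - [[-0.8013,-0.7088,-0.1125],[0,0,-0.0822],1]
    - [[-0.8013,-0.7088,-0.1125],[0,0,-0.0822],1]
    - [[-0.8013,-0.7088,-0.1125],[0,0,-0.0822],1]
    - [[-0.8013,-0.7088,-0.1125],[0,0,-0.0822],1]
    - [[-0.8013,-0.7088,-0.1125],[0,0,-0.0822],1]
    - [[-0.8013,-0.7088,-0.1125],[0,0,-0.0822],1]
    - [[-0.8013,-0.7088,-0.1125],[0,0,-0.0822],1]
    - [[-0.8013,-0.7088,-0.1125],[0,0,-0.0822],1]
    - [[-0.8013,-0.7088,-0.1125],[0,0,-0.0822],1]
    - [[-0.8013,-0.7088,-0.1125],[0,0,-0.0822],1]
    - [[-0.8013,-0.7088,-0.1125],[0,0,-0.0822],1]
    - [[-0.8013,-0.7088,-0.1125],[0,0,-0.0822],1]

```text
time_s: 2.1
eef_pos: [0.5796, -0.2804, 0.3181]
ee_rot: [-0.002, 0.146, 0.989, 0.001]
force: [-0.3, 0.6, -1.8]
finger_gap: 0.0855
gripper_force: 0.0
```

```bash
python3 - <<'E'
from meas import *
d=shot('wrist','wr0'); print(d['K'].tolist(),-cv2.Rodrigues(d['rvec'])[0].T@d['tvec'].ravel(), d['z_map'][240,320])
E
python3 go.py .579 -.2755 .15 73.5 .579 -.2755 .012 73.5
```

```text
[[371.64829954431775, 0.0, 322.92890062573366], [0.0, 371.64829954431775, 239.02247371942426], [0.0, 0.0, 1.0]] [ 0.50057535 -0.25721931  0.46074293] 0.48700237
shift [0.0007 0.0028 0.1687] turn [ 0.05 -0.19 -0.21] j [-0.63  0.52  0.82 -0.    1.81 -1.91]
shift [3.000e-04 2.700e-03 3.067e-01] turn [ 0.05 -0.19 -0.21] j [-0.63  0.52  0.82 -0.    1.81 -1.91]
```

View pics/wr0.png

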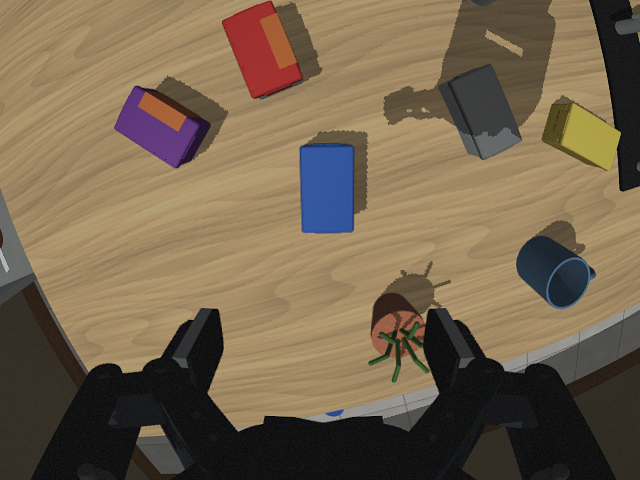

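The wrist view shows blue (327,188) centred between the fingers, with the herb pot clear of them at (398,330). I'll refine blue and red through the fisheye model.

```bash
cat >> h.py <<'E'
def fray(d,u,v,h):
    """wrist (equidistant fisheye) pixel met with plane z=h"""
    K=d['K']; p=cv2.fisheye.undistortPoints(np.array([[[u,v]]],float),K,np.zeros(4)).ravel()
    R=cv2.Rodrigues(d['rvec'])[0]; C=-R.T@d['tvec'].ravel(); r=R.T@np.array([*p,1.])
    return C+r*(h-C[2])/r[2]
E
python3 - <<'E'
from meas import *
d=ld('wrist')
for n,s in(('blue',[(327,188)]),('red',[(255,60),(280,40)])):
    m=sum(lid(d,q,35).astype(int) for q in s)>0
    v,u=np.nonzero(m); P=np.array([fray(d,a,b,.055) for a,b in zip(u,v)]); print(n,m.sum(),rect(P))
E
```

```text
blue 4416 [ 577.7 -275.2   55.    97.4   57.2  -16. ]
red 4592 [ 404.  -296.9   55.    99.    59.2    4.1]
```

In the tool's units: 0.22 m / 0.8 = 0.275, 0.05 m / 0.8 = 0.0625.

>>> jog_arm:
  moves:
    - [[0,0,0.0625],[0,0,0],1]
    - [[0,0,0.125],[0,0,0],1]
    - [[0,0,0.1875],[0,0,0],1]
    - [[0,0,0.25],[0,0,0],1]
    - [[0,0,0.275],[0,0,0],1]
    - [[0,0,0.275],[0,0,0],1]
    - [[0,0,0.275],[0,0,0],1]

```text
time_s: 2.85
eef_pos: [0.5794, -0.2751, 0.1028]
ee_rot: [0.001, 0.143, 0.99, -0.0]
force: [-0.3, -1.1, 0.5]
finger_gap: 0.0858
gripper_force: 0.0
```

```bash
python3 go.py .578 -.2755 .012 73.8
```

```text
shift [ 0.0014 -0.0007  0.0908] turn [-0.03  0.09 -0.29] j [-0.63  0.65  1.21  0.    1.28 -1.91]
```

In the tool's units: 0.09 m / 0.8 = 0.1125, 0.03 m / 0.8 = 0.0375, -0.3 degrees / 90 = -0.0033.

>>> jog_arm:
  moves:
    - [[0.0018,-0.0009,0.0375],[0,0,-0.0033],1]
    - [[0.0018,-0.0009,0.075],[0,0,-0.0033],1]
    - [[0.0018,-0.0009,0.1],[0,0,-0.0033],1]
    - [[0.0018,-0.0009,0.1125],[0,0,-0.0033],1]
    - [[0.0018,-0.0009,0.1125],[0,0,-0.0033],1]
    - [[0.0018,-0.0009,0.1125],[0,0,-0.0033],-1]
    - [[0.0018,-0.0009,0.1125],[0,0,-0.0033],-1]
    - [[0.0018,-0.0009,0.1125],[0,0,-0.0033],-1]
    - [[0.0018,-0.0009,0.1125],[0,0,-0.0033],-1]
    - [[0.0018,-0.0009,0.1125],[0,0,-0.0033],-1]
    - [[0.0018,-0.0009,0.1125],[0,0,-0.0033],-1]
    - [[0.0018,-0.0009,0.1125],[0,0,-0.0033],-1]
    - [[0.0018,-0.0009,0.1125],[0,0,-0.0033],-1]

```text
time_s: 4.15
eef_pos: [0.5783, -0.2765, 0.0133]
ee_rot: [0.002, 0.141, 0.99, -0.001]
force: [-1.0, 1.2, 5.8]
finger_gap: 0.0593
gripper_force: 66.0
```

```bash
python3 go.py .578 -.2755 .14 73.8 .539 -.0715 .14 100.8 .539 -.0715 .07 100.8
```

```text
shift [ 1.000e-04  7.000e-04 -1.267e-01] turn [-0.06  0.19 -0.04] j [-0.63  0.75  1.3   0.    1.09 -1.92]
shift [ 0.0946  0.1857 -0.1272] turn [ -0.11   0.17 -27.04] j [-0.63  0.75  1.3   0.    1.09 -1.92]
shift [ 0.0948  0.1857 -0.0572] turn [ -0.11   0.17 -27.04] j [-0.63  0.75  1.3   0.    1.09 -1.92]
```

In the tool's units: 0.1857 m / 0.8 = 0.2321, -0.127 m / 0.8 = -0.1588, -27 degrees / 90 = -0.3.

>>> jog_arm:
  moves:
    - [[0,0,-0.025],[0,0,0],-1]
    - [[0,0,-0.075],[0,0,0],-1]
    - [[0,0,-0.125],[0,0,0],-1]
    - [[0,0,-0.1588],[0,0,0],-1]
    - [[0.0188,0.0375,-0.1588],[0,0,-0.0444],-1]
    - [[0.0375,0.075,-0.1588],[0,0,-0.1],-1]
    - [[0.0563,0.1125,-0.1588],[0,0,-0.1444],-1]
    - [[0.075,0.15,-0.1588],[0,0,-0.2],-1]
    - [[0.0938,0.1875,-0.1588],[0,0,-0.2444],-1]
    - [[0.1125,0.22,-0.1588],[0,0,-0.2889],-1]
    - [[0.1183,0.2321,-0.1588],[0,0,-0.3],-1]
    - [[0.1183,0.2321,-0.1588],[0,0,-0.3],-1]
    - [[0.1183,0.2321,-0.1588],[0,0,-0.3],-1]
    - [[0.1183,0.2321,-0.1588],[0,0,-0.3],-1]

```text
time_s: 5.55
eef_pos: [0.5389, -0.0724, 0.1383]
ee_rot: [0.0, -0.093, 0.996, -0.0]
force: [0.2, 0.3, -1.7]
finger_gap: 0.0592
gripper_force: 65.4
```

```bash
python3 go.py .539 -.0715 .07 100.8; python3 - <<'E'
from meas import *
S=shot('side'); T=shot('top')
print(np.round(w(T,312,275),3))
a=T['img'][200:330,250:400]; b=S['img'][180:330,220:380]
cv2.imwrite('pics/held.png',np.hstack([cv2.resize(a,(400,347)),cv2.resize(b,(370,347))])[:,:,::-1])
W=shot('wrist'); print(W['img'][180,327])
E
```

```text
shift [-0.0003  0.0009  0.0683] turn [-0.02  0.02 -0.15] j [-0.35  0.46  1.46 -0.    1.22 -2.11]
[ 0.499 -0.073  0.181]
[130 133 134]
```

View pics/held.png

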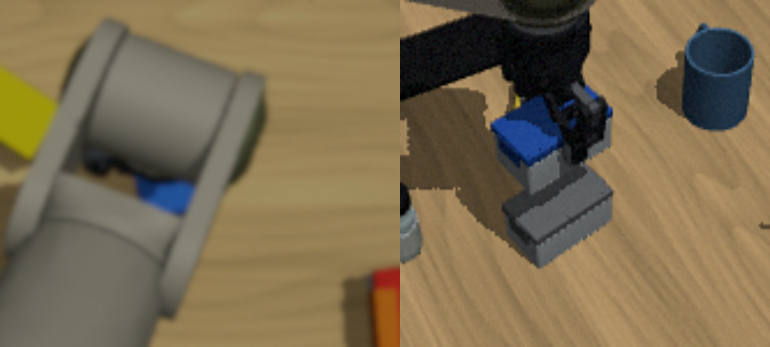

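The picture shows blue held level and parallel above grey. I'll set it down.

In the tool's units: 0.068 m / 0.8 = 0.085, 0.066 m / 0.8 = 0.0825, -0.1 degrees / 90 = -0.0011.

>>> jog_arm:
  moves:
    - [[0,0.0011,0.025],[0,0,-0.0011],-1]
    - [[0,0.0011,0.05],[0,0,-0.0011],-1]
    - [[0,0.0011,0.0688],[0,0,-0.0011],-1]
    - [[0,0.0011,0.0775],[0,0,-0.0011],-1]
    - [[0,0.0011,0.0825],[0,0,-0.0011],-1]
    - [[0,0.0011,0.085],[0,0,-0.0011],-1]
    - [[0,0.0011,0.085],[0,0,-0.0011],-1]
    - [[0,0.0011,0.085],[0,0,-0.0011],-1]

```text
time_s: 6.5
eef_pos: [0.5386, -0.0704, 0.0709]
ee_rot: [0.0, -0.095, 0.996, -0.0]
force: [0.9, 0.4, -1.7]
finger_gap: 0.0596
gripper_force: 65.4
```

In the tool's units: 0.0025 m / 0.8 = 0.0031, 0.002 m / 0.8 = 0.0025.

>>> jog_arm:
  moves:
    - [[0,-0.0006,0.0013],[0,0,0],-1]
    - [[0,-0.0006,0.0025],[0,0,0],-1]
    - [[0,-0.0006,0.0031],[0,0,0],-1]
    - [[0,-0.0006,0.0031],[0,0,0],-1]

```text
time_s: 6.9
eef_pos: [0.5385, -0.0708, 0.0683]
ee_rot: [0.0, -0.095, 0.996, -0.0]
force: [-2.4, -0.2, 4.6]
finger_gap: 0.059
gripper_force: 66.1
```

Contact is felt (+6 N). I'll release slowly, let it settle, then lift.

In the tool's units: -0.15 m / 0.8 = -0.1875, -0.13 m / 0.8 = -0.1625.

>>> jog_arm:
  moves:
    - [[0,0,0.0006],[0,0,0],-1]
    - [[0,0,0.0006],[0,0,0],1]
    - [[0,0,0.0006],[0,0,0],1]
    - [[0,0,0.0006],[0,0,0],1]
    - [[0,0,0.0006],[0,0,0],1]
    - [[0,0,0.0006],[0,0,0],1]
    - [[0,0,-0.0375],[0,0,0],1]
    - [[0,0,-0.1],[0,0,0],1]
    - [[0,0,-0.1625],[0,0,0],1]
    - [[0,0,-0.1875],[0,0,0],1]

```text
time_s: 7.9
eef_pos: [0.5395, -0.0711, 0.2226]
ee_rot: [0.003, -0.095, 0.995, -0.002]
force: [-0.0, 0.3, -1.5]
finger_gap: 0.0853
gripper_force: 0.0
```

```bash
python3 go.py .4045 -.2975 .22 93.6 .4045 -.2975 .012 93.6
```

```text
shift [ 0.1753 -0.1969  0.0023] turn [-0.19  0.37  7.27] j [-0.35  0.37  1.33  0.    1.43 -2.11]
shift [ 0.1766 -0.1961  0.2103] turn [-0.19  0.37  7.27] j [-0.35  0.37  1.33  0.    1.43 -2.11]
```

In the tool's units: -0.1968 m / 0.8 = -0.246, 0.1755 m / 0.8 = 0.2194, 7.3 degrees / 90 = 0.0811.

>>> jog_arm:
  moves:
    - [[0.0375,-0.0438,0],[0,0,0.0222],1]
    - [[0.075,-0.0875,0],[0,0,0.0444],1]
    - [[0.1125,-0.1313,0],[0,0,0.0667],1]
    - [[0.15,-0.175,0],[0,0,0.0811],1]
    - [[0.1875,-0.2125,0],[0,0,0.0811],1]
    - [[0.2194,-0.246,0.0375],[0,0,0.0811],1]
    - [[0.2194,-0.246,0.0875],[0,0,0.0811],1]
    - [[0.2194,-0.246,0.1375],[0,0,0.0811],1]
    - [[0.2194,-0.246,0.15],[0,0,0.0811],1]
    - [[0.2194,-0.246,0.15],[0,0,0.0811],1]
    - [[0.2194,-0.246,0.15],[0,0,0.0811],1]

```text
time_s: 9.0
eef_pos: [0.404, -0.2977, 0.0994]
ee_rot: [0.001, -0.031, 1.0, -0.001]
force: [0.3, -0.1, -0.0]
finger_gap: 0.0854
gripper_force: 0.0
```

```bash
python3 - <<'E'
from meas import *
T,S=shot('top'),shot('side')
for n,d,q in(('blueT',T,(311,264)),('blueS',S,(288,240))):
    print(n,rect(pts(d,lid(d,q))),d['img'][q[1],q[0]])
E
python3 go.py .4045 -.2975 .012 93.6
```

```text
blueT [537.6 -70.3 109.2  98.   56.4  10.3] [ 33  80 150]
blueS [4.1570e+02 1.5600e+01 1.0000e-01 1.5796e+03 1.0766e+03 9.0000e+01] [140 135 122]
shift [-0.0004  0.0004  0.0876] turn [-0.16  0.12 -0.01] j [-0.87  0.44  1.63 -0.    1.07 -2.5 ]
```

Blue's lid reads 109 mm high and is within about 1 mm and 0.5° of grey. Now I'll grasp red.

>>> jog_arm:
  moves:
    - [[-0.0005,0.0005,0.0375],[0,0,0],1]
    - [[-0.0005,0.0005,0.075],[0,0,0],1]
    - [[-0.0005,0.0005,0.1],[0,0,0],1]
    - [[-0.0005,0.0005,0.1088],[0,0,0],1]
    - [[-0.0005,0.0005,0.1088],[0,0,0],1]
    - [[-0.0005,0.0005,0.1088],[0,0,0],-1]
    - [[-0.0005,0.0005,0.1088],[0,0,0],-1]
    - [[-0.0005,0.0005,0.1088],[0,0,0],-1]
    - [[-0.0005,0.0005,0.1088],[0,0,0],-1]
    - [[-0.0005,0.0005,0.1088],[0,0,0],-1]
    - [[-0.0005,0.0005,0.1088],[0,0,0],-1]
    - [[-0.0005,0.0005,0.1088],[0,0,0],-1]
    - [[-0.0005,0.0005,0.1088],[0,0,0],-1]

```text
time_s: 10.4
eef_pos: [0.4041, -0.2974, 0.0123]
ee_rot: [0.001, -0.031, 1.0, -0.001]
force: [-0.4, 0.1, 6.5]
finger_gap: 0.0597
gripper_force: 64.8
```

```bash
python3 go.py .4045 -.2975 .2 93.6 .538 -.0708 .2 100.6
```

```text
shift [-0.0007 -0.0006 -0.1877] turn [-0.14  0.1  -0.03] j [-0.87  0.58  1.72 -0.    0.84 -2.5 ]
shift [-0.148   0.2174 -0.1879] turn [-0.14  0.09 -7.03] j [-0.87  0.58  1.72 -0.    0.84 -2.5 ]
```

In the tool's units: 0.2174 m / 0.8 = 0.2718, -0.148 m / 0.8 = -0.185, -7 degrees / 90 = -0.0778.

>>> jog_arm:
  moves:
    - [[0,0,-0.025],[0,0,0],-1]
    - [[0,0,-0.075],[0,0,0],-1]
    - [[0,0,-0.125],[0,0,0],-1]
    - [[0,0,-0.175],[0,0,0],-1]
    - [[0,0,-0.2125],[0,0,0],-1]
    - [[0,0,-0.235],[0,0,0],-1]
    - [[-0.025,0.0375,-0.235],[0,0,-0.0111],-1]
    - [[-0.05,0.075,-0.235],[0,0,-0.0222],-1]
    - [[-0.075,0.1125,-0.235],[0,0,-0.0333],-1]
    - [[-0.1,0.15,-0.235],[0,0,-0.0444],-1]
    - [[-0.125,0.1875,-0.235],[0,0,-0.0556],-1]
    - [[-0.15,0.225,-0.235],[0,0,-0.0667],-1]
    - [[-0.175,0.2588,-0.235],[0,0,-0.0778],-1]
    - [[-0.185,0.2718,-0.235],[0,0,-0.0778],-1]
    - [[-0.185,0.2718,-0.235],[0,0,-0.0778],-1]
    - [[-0.185,0.2718,-0.235],[0,0,-0.0778],-1]
    - [[-0.185,0.2718,-0.235],[0,0,-0.0778],-1]

```text
time_s: 12.1
eef_pos: [0.5373, -0.0716, 0.199]
ee_rot: [-0.0, -0.091, 0.996, -0.0]
force: [-0.6, 0.7, -1.7]
finger_gap: 0.0592
gripper_force: 65.7
```

```bash
python3 go.py .5383 -.0708 .126 100.6
```

```text
shift [-0.0012  0.0006  0.073 ] turn [-0.01 -0.01 -0.12] j [-0.35  0.39  1.38 -0.    1.37 -2.1 ]
```

In the tool's units: 0.075 m / 0.8 = 0.0938, 0.073 m / 0.8 = 0.0913.

>>> jog_arm:
  moves:
    - [[-0.0013,0.0008,0.025],[0,0,0],-1]
    - [[-0.0013,0.0008,0.05],[0,0,0],-1]
    - [[-0.0013,0.0008,0.0688],[0,0,0],-1]
    - [[-0.0013,0.0008,0.0813],[0,0,0],-1]
    - [[-0.0013,0.0008,0.0875],[0,0,0],-1]
    - [[-0.0013,0.0008,0.0913],[0,0,0],-1]
    - [[-0.0013,0.0008,0.0925],[0,0,0],-1]
    - [[-0.0013,0.0008,0.0938],[0,0,0],-1]
    - [[-0.0013,0.0008,0.0938],[0,0,0],-1]

```text
time_s: 13.0
eef_pos: [0.5388, -0.0698, 0.1241]
ee_rot: [0.0, -0.092, 0.996, -0.0]
force: [0.0, 0.6, -1.8]
finger_gap: 0.0595
gripper_force: 65.7
```

In the tool's units: 0.002 m / 0.8 = 0.0025, 0.001 m / 0.8 = 0.0013.

>>> jog_arm:
  moves:
    - [[0,-0.001,0.0006],[0,0,0],-1]
    - [[0,-0.001,0.0013],[0,0,0],-1]
    - [[0,-0.001,0.0019],[0,0,0],-1]
    - [[0,-0.001,0.0025],[0,0,0],-1]
    - [[0,-0.001,0.0025],[0,0,0],-1]

```text
time_s: 13.5
eef_pos: [0.5388, -0.0706, 0.1223]
ee_rot: [0.0, -0.092, 0.996, -0.0]
force: [-0.8, -0.6, 4.7]
finger_gap: 0.0593
gripper_force: 66.3
```

In the tool's units: -0.2 m / 0.8 = -0.25, -0.18 m / 0.8 = -0.225.

>>> jog_arm:
  moves:
    - [[0,0,0.0004],[0,0,0],-1]
    - [[0,0,0.0004],[0,0,0],1]
    - [[0,0,0.0004],[0,0,0],1]
    - [[0,0,0.0004],[0,0,0],1]
    - [[0,0,0.0004],[0,0,0],1]
    - [[0,0,0.0004],[0,0,0],1]
    - [[0,0,-0.0375],[0,0,0],1]
    - [[0,0,-0.1],[0,0,0],1]
    - [[0,0,-0.1625],[0,0,0],1]
    - [[0,0,-0.225],[0,0,0],1]
    - [[0,0,-0.25],[0,0,0],1]

```text
time_s: 14.6
eef_pos: [0.5394, -0.0707, 0.327]
ee_rot: [0.004, -0.092, 0.996, -0.002]
force: [-0.0, -0.3, -0.8]
finger_gap: 0.0852
gripper_force: 0.0
```

```bash
python3 go.py .447 .10 .33 0 .447 .217 .33 0
```

```text
shift [ 0.0595  0.1847 -0.0042] turn [ -0.46   0.17 -79.43] j [-0.35  0.32  1.12  0.    1.7  -2.1 ]
shift [ 0.038   0.2997 -0.0045] turn [ -0.46   0.17 -79.43] j [-0.35  0.32  1.12  0.    1.7  -2.1 ]
```

In the tool's units: 0.3 m / 0.8 = 0.375, 0.07 m / 0.8 = 0.0875, -79.4 degrees / 90 = -0.8822.

>>> jog_arm:
  moves:
    - [[0.0063,0.0438,-0.025],[0,0,-0.0889],1]
    - [[0.0125,0.0875,-0.025],[0,0,-0.1778],1]
    - [[0.0188,0.1313,-0.025],[0,0,-0.2667],1]
    - [[0.025,0.175,-0.025],[0,0,-0.3556],1]
    - [[0.0313,0.2188,-0.025],[0,0,-0.4444],1]
    - [[0.0375,0.2625,-0.025],[0,0,-0.5333],1]
    - [[0.0438,0.3063,-0.025],[0,0,-0.6222],1]
    - [[0.0475,0.35,-0.025],[0,0,-0.7111],1]
    - [[0.0475,0.375,-0.025],[0,0,-0.8],1]
    - [[0.0475,0.375,-0.025],[0,0,-0.8822],1]
    - [[0.0475,0.375,-0.025],[0,0,-0.8822],1]
    - [[0.0475,0.375,-0.025],[0,0,-0.8822],1]
    - [[0.0475,0.375,-0.025],[0,0,-0.8822],1]
    - [[0.0475,0.375,-0.025],[0,0,-0.8822],1]

```text
time_s: 16.0
eef_pos: [0.4438, 0.2284, 0.3417]
ee_rot: [-0.001, -0.701, 0.713, -0.002]
force: [0.2, 0.1, 0.3]
finger_gap: 0.0851
gripper_force: 0.0
```

```bash
python3 - <<'E'
from meas import *
W=shot('wrist','wr1'); T=shot('top'); S=shot('side')
print(manip.read_state()['eef_pos'],manip.read_state()['joint_pos'])
for n,d,q in(('redT',T,(317,262)),('redS',S,(290,225))):
    m=lid(d,q);print(n,m.astype(bool).sum(),rect(pts(d,m)),d['img'][q[1],q[0]])
cv2.imwrite('pics/stack.png',np.hstack([cv2.resize(T['img'][220:310,260:360],(400,360)),cv2.resize(S['img'][180:300,230:350],(360,360))])[:,:,::-1])
E
```

```text
[0.44369792 0.22862129 0.34176482] [ 0.24117732  0.23250974  1.19951997 -0.00576834  1.70945342 -2.88355182]
redT 856 [539.7 -70.3 164.4  99.4  57.8  10.7] [150  27  20]
redS 271 [535.1 -52.9 165.8  95.5  25.1  10.9] [154  78  33]
```

View pics/wr1.png

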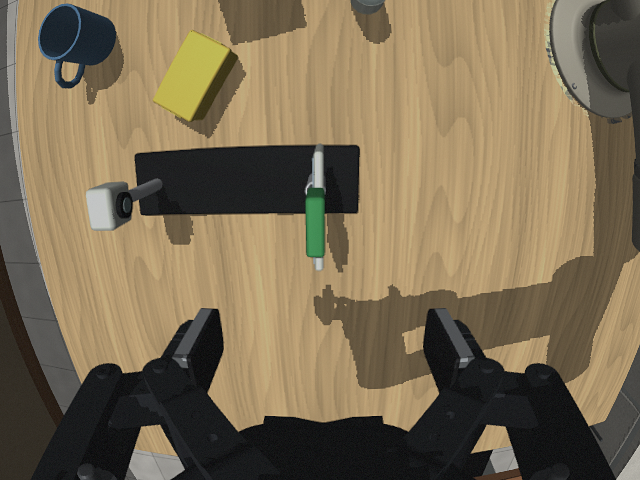

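View pics/stack.png

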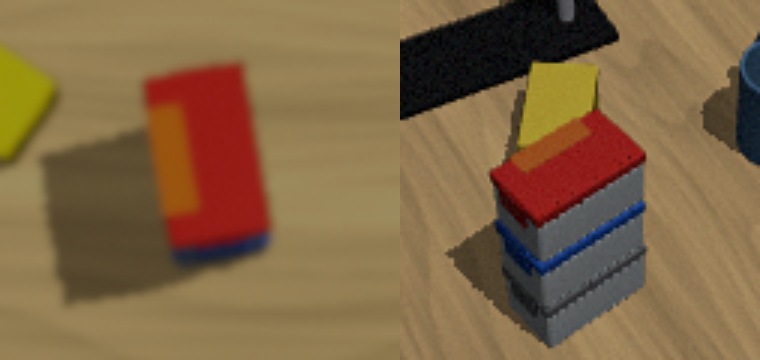

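The stack picture shows all three boxes flush, red lid on top at (539.7, −70.3) mm, 164 mm high, with the orange strip on the mirror side. The wrist view shows the grip at (316,222), the plate from (135,154) to (359,212) and the camera at (108,206). Joint 6 sits at the edge of its range, so I'll turn back and take the half-turn-equivalent grasp.

In the tool's units: 90 degrees / 90 = 1.

>>> jog_arm:
  moves:
    - [[0,0,0],[0,0,0.0889],1]
    - [[0,0,0],[0,0,0.1778],1]
    - [[0,0,0],[0,0,0.2667],1]
    - [[0,0,0],[0,0,0.3556],1]
    - [[0,0,0],[0,0,0.4444],1]
    - [[0,0,0],[0,0,0.5333],1]
    - [[0,0,0],[0,0,0.6222],1]
    - [[0,0,0],[0,0,0.7111],1]
    - [[0,0,0],[0,0,0.8],1]
    - [[0,0,0],[0,0,0.8889],1]
    - [[0,0,0],[0,0,0.9778],1]
    - [[0,0,0],[0,0,1],1]
    - [[0,0,0],[0,0,1],1]

```text
time_s: 17.45
eef_pos: [0.4436, 0.2288, 0.3417]
ee_rot: [0.001, 0.009, 1.0, -0.003]
force: [0.0, 0.1, -0.3]
finger_gap: 0.0856
gripper_force: 0.0
```

```bash
python3 - <<'E'
from meas import *
d=ld('wrist')
c=np.array([fray(d,*p,.012)[:2] for p in((135.5,154),(359,146),(359,213),(139,214.5))]); print('plate',np.round(c*1000,1))
ax=((c[0]-c[1])+(c[3]-c[2])); ax/=np.linalg.norm(ax); print('stand x deg',np.degrees(np.arctan2(ax[1],ax[0])),'lens-end width',np.linalg.norm(c[0]-c[3]),np.linalg.norm(c[1]-c[2]),'len',np.linalg.norm(c[0]-c[1]),np.linalg.norm(c[2]-c[3]))
print('axis from ends',(c[1]+c[2])/2+.055*ax,(c[0]+c[3])/2-.255*ax)
h=cv2.cvtColor(d['img'],cv2.COLOR_RGB2HSV); m=((h[...,0]>50)&(h[...,0]<85)&(h[...,1]>120)); m[:150]=0; m[300:]=0
v,u=np.nonzero(m); K=d['K']; R=cv2.Rodrigues(d['rvec'])[0]
p=cv2.fisheye.undistortPoints(np.c_[u,v][:,None].astype(float),K,np.zeros(4))[:,0]; z=d['z_map'][v,u][:,None]
P=(np.c_[p,np.ones(len(p))]*z-d['tvec'].ravel())@R
print(len(P),np.percentile(P[:,2],[1,20,50,80,99])); print('bar',rect(P[P[:,2]>.22]))
print('cube',np.round([fray(d,*q,.161) for q in((88,188),(127,183),(130,228),(92,231))],4))
E
python3 go.py .449 .217 .33 0
```

```text
plate [[702.1 175.9]
 [397.7 180.8]
 [397.4 268.8]
 [708.2 262.5]]
stand x deg -1.0501541678995536 lens-end width 0.08688814529570836 0.08800691668262448 len 0.30440809946364955 0.31079521126187987
axis from ends [0.45255001 0.22383318] [0.45015147 0.22387715]
1229 [0.19383593 0.22773094 0.22897043 0.22967473 0.23075328]
bar [449.7 222.8 229.1  44.6  13.5  89. ]
cube [[0.6827 0.1953 0.161 ]
 [0.6332 0.1937 0.161 ]
 [0.6373 0.2393 0.161 ]
 [0.6868 0.2412 0.161 ]]
shift [-0.0056 -0.0117  0.0118] turn [-0.18  0.31 89.  ] j [ 0.24  0.23  1.2  -0.01  1.71 -1.31]
```

Measurements agree: stand x points at −1.05°, the bar is at (449.7, 222.8) and 229 mm high, and the axis is about (452.5, 223). The mirror needs about 35.9°.

In the tool's units: 0.06 m / 0.8 = 0.075, 0.04 m / 0.8 = 0.05, 90 degrees / 90 = 1.

>>> jog_arm:
  moves:
    - [[0,0,0],[0,0,0.0889],1]
    - [[0,0,0],[0,0,0.1778],1]
    - [[0,0,0],[0,0,0.2667],1]
    - [[0,0,0],[0,0,0.3556],1]
    - [[0,0,0],[0,0,0.4444],1]
    - [[0,0,0],[0,0,0.5333],1]
    - [[0,0,0],[0,0,0.6222],1]
    - [[0,0,0],[0,0,0.7111],1]
    - [[0,0,0],[0,0,0.8],1]
    - [[0,0,0],[0,0,0.8889],1]
    - [[-0.0075,-0.0075,0],[0,0,0.9778],1]
    - [[-0.0075,-0.0075,0],[0,0,1],1]
    - [[-0.0075,-0.0075,0.05],[0,0,1],1]
    - [[-0.0075,-0.0075,0.075],[0,0,1],1]
    - [[-0.0075,-0.0075,0.075],[0,0,1],1]
    - [[-0.0075,-0.0075,0.075],[0,0,1],1]

```text
time_s: 19.05
eef_pos: [0.4499, 0.2226, 0.2826]
ee_rot: [0.003, 0.713, 0.701, -0.001]
force: [-0.5, -0.0, 1.2]
finger_gap: 0.0855
gripper_force: 0.0
```

```bash
python3 go.py .4496 .2228 .194 -1.05; python3 - <<'E'
from meas import *
d=shot('wrist')
h=cv2.cvtColor(d['img'],cv2.COLOR_RGB2HSV); m=((h[...,0]>50)&(h[...,0]<85)&(h[...,1]>120)); m[:100]=0
v,u=np.nonzero(m); K=d['K']; R=cv2.Rodrigues(d['rvec'])[0]
p=cv2.fisheye.undistortPoints(np.c_[u,v][:,None].astype(float),K,np.zeros(4))[:,0]; z=d['z_map'][v,u][:,None]
P=(np.c_[p,np.ones(len(p))]*z-d['tvec'].ravel())@R
P=P[(abs(P[:,0]-.45)<.06)&(abs(P[:,1]-.22)<.06)]
print('bar',len(P),rect(P[P[:,2]>.22]))
c=[(P[P[:,2]>.22][:,i].min(),P[P[:,2]>.22][:,i].max()) for i in(0,1)];print(c)
E
```

```text
shift [ 0.0007 -0.0005  0.0886] turn [0.13 0.3  0.11] j [ 0.23  0.26  1.33 -0.01  1.55  0.24]
bar 1901 [449.7 224.2 228.8  44.8  13.   89.4]
[(np.float64(0.43244544947985175), np.float64(0.509930099222653)), (np.float64(0.20173418364499898), np.float64(0.24659482725788412))]
```

In the tool's units: 0.088 m / 0.8 = 0.11, 0.06 m / 0.8 = 0.075.

>>> jog_arm:
  moves:
    - [[0.0006,-0.0005,0.0375],[0,0,0],1]
    - [[0.0006,-0.0005,0.075],[0,0,0],1]
    - [[0.0006,-0.0005,0.1],[0,0,0],1]
    - [[0.0006,-0.0005,0.11],[0,0,0],1]
    - [[0.0006,-0.0005,0.11],[0,0,0],1]
    - [[0.0006,-0.0005,0.11],[0,0,0],-1]
    - [[0.0006,-0.0005,0.11],[0,0,0],-1]
    - [[0.0006,-0.0005,0.11],[0,0,0],-1]
    - [[0.0006,-0.0005,0.11],[0,0,0],-1]
    - [[0.0006,-0.0005,0.11],[0,0,0],-1]
    - [[0.0006,-0.0005,0.11],[0,0,0],-1]
    - [[0.0006,-0.0005,0.11],[0,0,0],-1]
    - [[0.0006,-0.0005,0.11],[0,0,0],-1]
    - [[0.0006,-0.0005,0.11],[0,0,0],-1]
    - [[0.0006,-0.0005,0.11],[0,0,0],-1]

```text
time_s: 20.6
eef_pos: [0.4497, 0.2226, 0.1942]
ee_rot: [0.003, 0.713, 0.701, -0.001]
force: [3.5, -0.2, 5.8]
finger_gap: 0.0132
gripper_force: 60.0
```

```bash
python3 - <<'E'
from go import *
s=manip.read_state(); ax=np.array([.4525,.2230]); p0=s['eef_pos'][:2]
Y=tool(s).apply([0,1,0]); print('yaw',np.degrees(np.arctan2(Y[1],Y[0])),s['force'],s['moment'])
for q in(9,18,27,36):
    a=np.radians(-q); M=np.array([[np.cos(a),-np.sin(a)],[np.sin(a),np.cos(a)]])
    p=ax+M@(p0-ax); go(*p,s['eef_pos'][2],-1.05-q,s)
E
```

```text
yaw -0.9724437725593157 [ 3.51339153 -0.16926016  5.8384815 ] [ 0.00674897 -0.29919576 -0.02411909]
shift [ 0.0004 -0.     -0.    ] turn [0.19 0.29 9.08] j [ 0.23  0.33  1.49 -0.01  1.32  0.24]
shift [ 0.0009  0.     -0.    ] turn [ 0.22  0.27 18.08] j [ 0.23  0.33  1.49 -0.01  1.32  0.24]
shift [ 0.0013  0.0001 -0.    ] turn [ 0.24  0.26 27.08] j [ 0.23  0.33  1.49 -0.01  1.32  0.24]
shift [ 0.0017  0.0003 -0.    ] turn [ 0.26  0.24 36.08] j [ 0.23  0.33  1.49 -0.01  1.32  0.24]
```

In the tool's units: 0.0017 m / 0.8 = 0.0021, 0.0004 m / 0.8 = 0.0005, 36 degrees / 90 = 0.4.

>>> jog_arm:
  moves:
    - [[0.0003,0,0],[0,0,0.0444],-1]
    - [[0.0005,0,0],[0,0,0.0889],-1]
    - [[0.0008,0,0],[0,0,0.1333],-1]
    - [[0.001,0,0],[0,0,0.1778],-1]
    - [[0.0013,0,0],[0,0,0.2222],-1]
    - [[0.0015,0.0001,0],[0,0,0.2667],-1]
    - [[0.0018,0.0001,0],[0,0,0.3111],-1]
    - [[0.0019,0.0003,0],[0,0,0.3556],-1]
    - [[0.0021,0.0004,0],[0,0,0.4],-1]
    - [[0.0021,0.0004,0],[0,0,0.4],-1]
    - [[0.0021,0.0004,0],[0,0,0.4],-1]
    - [[0.0021,0.0004,0],[0,0,0.4],-1]

```text
time_s: 21.8
eef_pos: [0.4499, 0.2245, 0.1942]
ee_rot: [0.003, 0.895, 0.446, 0.0]
force: [2.7, 1.3, 5.9]
finger_gap: 0.0131
gripper_force: 60.0
```

```bash
python3 - <<'E'
from go import *
from meas import lid,pts,rect
s=manip.read_state(); Y=tool(s).apply([0,1,0]); print('yaw',np.degrees(np.arctan2(Y[1],Y[0])),s['force'],s['moment'],s['finger_gap'])
W=shot('wrist','wr2'); T=shot('top'); S=shot('side')
m=lid(T,(317,262)); print('red',rect(pts(T,m)))
cv2.imwrite('pics/fin.png',np.hstack([W['img'][60:460,100:500],cv2.resize(S['img'][80:300,150:360],(382,400))])[:,:,::-1])
E
```

```text
yaw -36.968355323493086 [2.71964837 1.30172093 5.87333678] [0.1920042  0.01444515 0.09577985] 0.013136653064768683
red [539.4 -70.3 164.2  98.9  57.6  10.7]
```

View pics/fin.png

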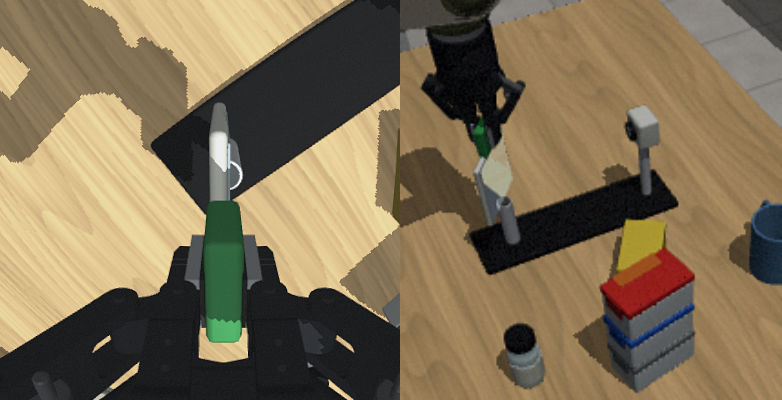

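The picture shows the bar held flat between the pads, the mirror turned, and the stack intact. I'll do one check of the bar's own angle for slip.

```bash
python3 - <<'E'
from meas import *
d=ld('wrist'); h=cv2.cvtColor(d['img'],cv2.COLOR_RGB2HSV); m=((h[...,0]>50)&(h[...,0]<85)&(h[...,1]>100)); m[:200]=0
v,u=np.nonzero(m); K=d['K']; R=cv2.Rodrigues(d['rvec'])[0]
p=cv2.fisheye.undistortPoints(np.c_[u,v][:,None].astype(float),K,np.zeros(4))[:,0]; z=d['z_map'][v,u][:,None]
P=(np.c_[p,np.ones(len(p))]*z-d['tvec'].ravel())@R; P=P[(abs(P[:,0]-.45)<.05)&(abs(P[:,1]-.222)<.05)&(P[:,2]>.19)]
print(rect(P[P[:,2]>.224]))
ax=np.array([.4525,.223]); st=-1.0
for c,a in(((.5395,-.0705),10.6),):
    t=np.radians(a+90); L=np.array(c)+.03*np.array([np.cos(t),np.sin(t)]); D=L-ax
    print('q needed',(st-np.degrees(np.arctan2(D[1],D[0])))/2,'mirror normal',(st+np.degrees(np.arctan2(D[1],D[0])))/2)
E
```

```text
[450.7 225.6 228.9  45.3  13.8  53.1]
q needed 35.92415639589058 mirror normal -36.92415639589058
```

```bash
python3 -c "
from bench import manip; print(manip.close_job())"
```

```text
the job is handed in; nothing more can be done
None
```

I stacked grey, blue and red flush to about 1 mm with the orange label towards the mirror, and handed in at about 22 s still holding the mirror at 36.0° (35.9° needed by my measurements). One risk: joint 6 briefly read −2.884 rad against its −2.88 limit before I backed off, and the hand-in returned no verdict.

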